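# Load a man-overboard light and hold its bayonet lid at the test position

### The job

Drop the two blue battery cells one by one, brass end up, into the two bores of the yellow man-overboard light, then lower the bayonet lid onto it with its lugs through the slots (orange bar in line with the white marks). Twist the lid clockwise to halfway before the lock, so that its bar points at the green marks (an eighth of a turn, 45 degrees), never as far as the lock click at the red marks, and finish while still gripping the lid and holding it there, fully down and at rest, against its return spring. Leave the radio, whistle, shackle and mug where they are.

Things in the scene. Friction and masses are not known exactly. Their poses are not given: they have to be found in the camera images.
- lamp: Man-overboard light: yellow upright can, 92 mm diameter, screwed to the table, immovable, with four small ears at its foot; on top a yellow collar of 104 mm diameter, 5 mm thick, top face 76 mm high. Origin on its axis at table level, z up; the two slots for the lid's lugs lie at +x and -x. A stop blocks turning the lid anticlockwise. Below the collar lies a cavity (58 to 71 mm high), then the block with two bores.
- mouth (a point): Centre of the lamp's round mouth, on the axis at the collar's top, 76 mm above the table. Mouth 66 mm wide, with two slots, each 18 mm wide and reaching to radius 40 mm, at the lamp's +x and -x. Paired marks on the collar rim: white at the slots (lid goes in), green 45 degrees clockwise of white seen from above (test position, halfway), red 90 degrees clockwise (lock click).
- green_mark (a point): One of the two green marks, on the collar's top at radius 47 mm, 45 degrees clockwise (seen from above) of the lamp's +x; the other lies opposite.
- bore0 (a point): Centre of the mouth of one bore, 17.5 mm from the lamp's axis towards its +y, 58 mm above the table (18 mm below the collar's top). The bore is 30 mm in diameter and 50 mm deep, its floor 8 mm above the table, so a cell falls in until its top is level with this point.
- bore1 (a point): Centre of the mouth of the other bore, the same, towards the lamp's -y.
- cell_a: Battery cell, blue cylinder with a brass band and nub at its top end, 26 mm in diameter, 50 mm high, about 65 g, standing upright on the table; origin at the centre of its underside, z along it towards the brass end. Either cell goes into either bore.
- cell_b: Second battery cell, the same.
- lid: Bayonet lid, about 120 g, right way up on the table. Origin at the centre of its underside, z up, x along the grip bar; a half turn makes no difference. Black stem 61 mm in diameter, 16 mm high, with two lugs at +x and -x (12 mm wide, to radius 37 mm, 2 to 9 mm above the underside). Fully down, its origin is on the lamp's axis 60 mm above the table. It goes in with its x along the lamp's x, 2.5 mm play.
- lid_bar (a point): Middle of the lid's orange grip bar, 37 mm above the lid's underside. The bar is 66 mm long (lid x), 14 mm wide (lid y) and 32 mm tall, 21 to 53 mm above the underside, and stands on a grey flange 82 mm in diameter (16 to 21 mm), which rests on the collar's top when the lid is fully down.
- test_ring (a joint): Sprung ring in the lamp (rad), 0 at rest, its two copper dogs visible in the cavity. The lugs meet it when the lid has turned about 0.26 rad clockwise from the slots and carry it along: value = lid turn - 0.26. Test position (green) is 0.52; resistance of the lock from 0.75, click at about 1.2. Its spring pushes the lid back if let go: 0.08 N m at first, 0.13 N m at test.
- radio: Bystander: red handheld radio lying flat, 105 x 58 x 34 mm with a black aerial along +x; origin under its centre.
- whistle: Bystander: orange whistle, about 48 mm long, 20 mm high; origin under its round end.
- shackle: Bystander: steel shackle lying flat, about 62 x 48 x 10 mm; origin under its middle.
- mug: Bystander: white mug, 76 mm wide, 82 mm high, handle at its +y; origin under its centre.

How it is judged:
By the outcome, as a careful person would: the job done as asked, in the order asked, and still so for the second after the job is handed in, while the arm keeps its last pose, push and grip.
It also fails if it takes over 72 s, if anything falls off the work surface, if the arm or the gripper's body presses on something with over 40 N, if the wrist force passes 120 N, or if a joint passes its speed limit or range.

### The arm

A 6-joint arm with a two-finger parallel gripper is mounted at the origin on the work surface. World frame = base frame: x ahead of the robot, y to its left, z up, the work surface at z = 0. Lengths are in m, angles in rad, forces in N, time in s.
With the tool pointing down it reaches from about 0.35 to 0.875 m from the base axis. Payload 15.5 kg.
Tool frame: the origin (TCP) lies between the finger pads; the fingertips stand 19 mm ahead of it and the grasp point (between the pads) is the TCP (ctrl.tip_extent is the distance from the TCP to the fingertips, in m); y points along the fingers, x is the direction in which the jaws open and shut, and the axes are right-handed (so a half turn about y gives the same grasp; the last joint's range is limited). The gripper opens to 85 mm and grips with 20 to 120 N. Pads are 22 mm wide; open, the fingers measure 114 mm over their backs; the gripper's body (76 mm by 85 mm) begins 54 mm behind the grasp point. The pads swing forward as they close: fully open they stand 13 mm farther back than shut.
Start: joints at [-1.262, 0.494, 1.345, -0, 1.302, -0.096], TCP at [0.246, -0.574, 0.25] pointing down, gripper open.
Joint ranges: [-2.91, 2.91], [-0.82, 2.16], [0.22, 2.67], [-1.22, 4.37], [0.12, 2.79], [-3.08, 3.08]. Speed limits (rad/s): [1.89, 1.89, 2.57, 3.01, 3.01, 3.01].

### API

Orientations are given as a 3x3 rotation matrix whose columns are the frame's x, y, z axes.
In Python, from plant import ctrl, vision, ticket gives the robot as it stands. The module is installed in compiled form; this text tells all that it offers.
- The arm moves only by the tool apply_moves, never from a script. Its argument "moves" is a list of rows, each a list of 7 numbers: the opening, from 0 (shut) to 1 (fully open), then the shift along the tool's x, y, z in mm, then the turn, a rotation vector about the tool's x, y, z in rad. A call has exactly 5 rows; each row is the pose to reach, as a shift and turn from the pose commanded when the call began, along the tool's axes at that moment; what a row does not reach only later rows make up. A row lasts 1/12 s, in which the tool goes at most 41.7 mm and 7.16 degrees, less where a joint would pass 70% of its speed; a pose out of reach is approached as far as the arm can. A call with a gripper value outside its range is refused whole. The fingers move at their own pace and stop on an object; "newtons" is the grip in N (left out, the last holds). Time passes only in rows, so rows that repeat a pose let the fingers close, or fill a call up. It gives the time, the measured TCP pose, the force and the opening at its end, in the units of the state.
- ctrl.observe(): the state, without advancing time (a new reading comes with each control period).
- vision.snapshot(name): name is "side" or "top"; returns a dict with "img" (480x640x3 uint8, blue, green, red), "vertical_fov" (degrees; the focal length in pixels is half the picture's height over the tangent of half this angle, whatever the lens; pixels are square), "cx", "cy" (the principal point, pixels), "dist_coeffs" ([k1, k2, p1, p2, k3] as OpenCV has them; the pictures are not rectified), "world_from_camera" (4x4, takes a point from camera to world coordinates). Camera axes: x right, y down, z forward; pixel columns grow to the right and rows downward; lengths in m; the calibration is good to about 2 mm. A picture is of the moment at which its call begins. There is no depth.
- ticket.close_job(): hands the job in, once; it reports no verdict.
The state is a dict: "clock": time; "joints": joint angles; "joint_vel": joint speeds; "effort": joint torques, N m; "ee_pos": TCP position; "eef_rot": TCP orientation; "force": force on the tool from outside, world axes, zero at the start; "wrist_torque": the same for the moment, N m; "gripper_width": opening from 0.0 (shut) to 1.0 (fully open).
Only numpy, scipy, OpenCV 4.12 (cv2) and the standard library are available. Lean on these libraries where they do the work, as an engineer would, in place of code of your own. Each camera call takes 0.05 s, during which the arm holds its last target. There are 200 camera calls.

## Working session

There is one attempt and no reset: what is moved stays moved. The work goes in short steps, Python scripts to look and compute and a tool call to move; the robot and the scene stay as the last step left them, time stands still between calls to the robot, and variables do not carry over. Pictures are saved under pics/ and viewed, about 8 in all and at most 12, crops included, and the job is handed in when it is done.

Besides the shell and the picture viewer there is one more tool, called after "Call:" by a JSON object that holds its "op" and its "data", one argument or row to a line. apply_moves: Moves the arm, as the interface text tells. Its arguments: {"type":"object","properties":{"moves":{"type":"array","items":{"type":"array","items":{"type":"number"}}},"newtons":{"type":"number"}},"required":["moves"]}

```bash
mkdir -p pics
cat > h.py <<'E'
import numpy as np, cv2
from plant import ctrl, vision, ticket
def snap(n,f):
    s=vision.snapshot(n); cv2.imwrite(f,s["img"]); return s
def K(s):
    f=240/np.tan(np.radians(s["vertical_fov"])/2); return np.array([[f,0,s["cx"]],[0,f,s["cy"]],[0,0,1.]])
def ray(s,uv):
    p=cv2.undistortPoints(np.array([[uv]],float),K(s),np.array(s["dist_coeffs"],float))[0,0]
    T=np.array(s["world_from_camera"]); d=T[:3,:3]@[p[0],p[1],1]; return T[:3,3],d/np.linalg.norm(d)
def atz(s,uv,z):
    o,d=ray(s,uv); return o+d*(z-o[2])/d[2]
def tri(rays):
    A=np.zeros((3,3));b=np.zeros(3)
    for o,d in rays:
        M=np.eye(3)-np.outer(d,d);A+=M;b+=M@o
    x=np.linalg.solve(A,b); return x,[np.linalg.norm((np.eye(3)-np.outer(d,d))@(x-o)) for o,d in rays]
def proj(s,P):
    T=np.linalg.inv(np.array(s["world_from_camera"])); r=cv2.Rodrigues(T[:3,:3])[0]
    return cv2.projectPoints(np.array(P,float).reshape(-1,3),r,T[:3,3],K(s),np.array(s["dist_coeffs"],float))[0][:,0]
E
python3 - <<'E'
from h import *
import pickle
for n in("side","top"):
    s=snap(n,f"pics/{n}0.png"); pickle.dump(s,open(n+"0.pkl","wb")); print(n,s["vertical_fov"],np.round(s["world_from_camera"],3).tolist())
o=ctrl.observe(); print({k:np.round(v,3).tolist() for k,v in o.items()}, ctrl.tip_extent)
E
```

```text
side 49.50814150611919 [[-0.786, -0.34, 0.516, 0.099], [-0.618, 0.437, -0.654, 0.589], [-0.003, -0.833, -0.553, 0.584], [0.0, 0.0, 0.0, 1.0]]
top 45.59662343446636 [[0.009, -0.985, 0.171, 0.379], [-0.999, -0.015, -0.034, 0.039], [0.036, -0.171, -0.985, 0.998], [0.0, 0.0, 0.0, 1.0]]
{'clock': 0.1, 'joints': [-1.262, 0.494, 1.346, -0.0, 1.303, -0.095], 'joint_vel': [-0.001, -0.002, -0.0, 0.0, 0.0, -0.002], 'effort': [0.001, -88.359, -38.456, 0.0, 0.005, 0.0], 'ee_pos': [0.246, -0.574, 0.25], 'eef_rot': [[0.394, -0.0, 0.919], [-0.919, 0.001, 0.394], [-0.001, -1.0, 0.0]], 'force': [-0.004, -0.088, 0.151], 'wrist_torque': [-0.03, 0.028, -0.045], 'gripper_width': 1.0} 0.019
```

View pics/side0.png

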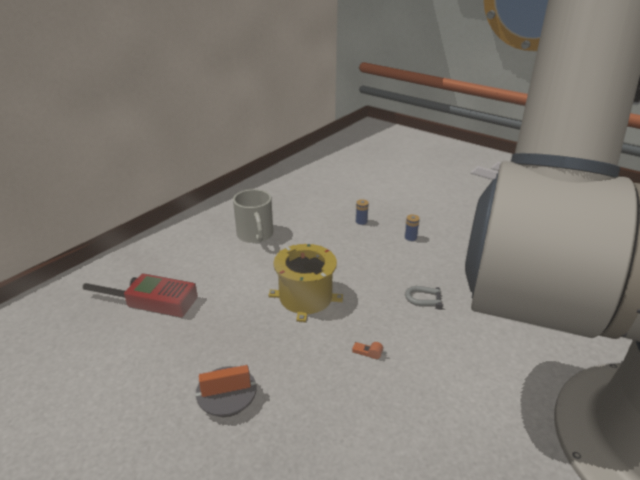

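View pics/top0.png

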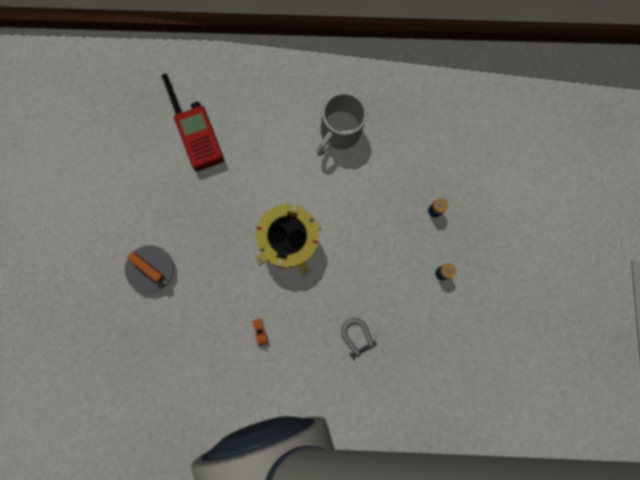

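The side view shows the lamp at (305,278), cells at (362,212) and (412,227), and the lid at (226,388). In the top view the lamp is at (288,236), cells at (439,208) and (447,271), and the lid at (150,269). Next I'll look at enlarged crops in one picture.

Run:
```python
import cv2,numpy as np
t=cv2.imread('pics/top0.png');s=cv2.imread('pics/side0.png')
def c(i,x,y,w,h,k): return cv2.resize(i[y:y+h,x:x+w],None,fx=k,fy=k,interpolation=cv2.INTER_CUBIC)
a=np.zeros((600,800,3),np.uint8)
def put(im,x,y): a[y:y+im.shape[0],x:x+im.shape[1]]=im
put(c(t,248,196,80,80,5),0,0)     # lamp top
put(c(s,265,235,80,80,5),400,0)   # lamp side
put(c(t,120,240,66,66,3),0,400)
put(c(s,192,355,68,66,3),200,400)
put(c(t,420,190,50,100,2),404,400)
put(c(s,345,190,90,60,3),510,400)
cv2.imwrite('pics/c0.png',a)
```

```text
(no output)
```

View pics/c0.png

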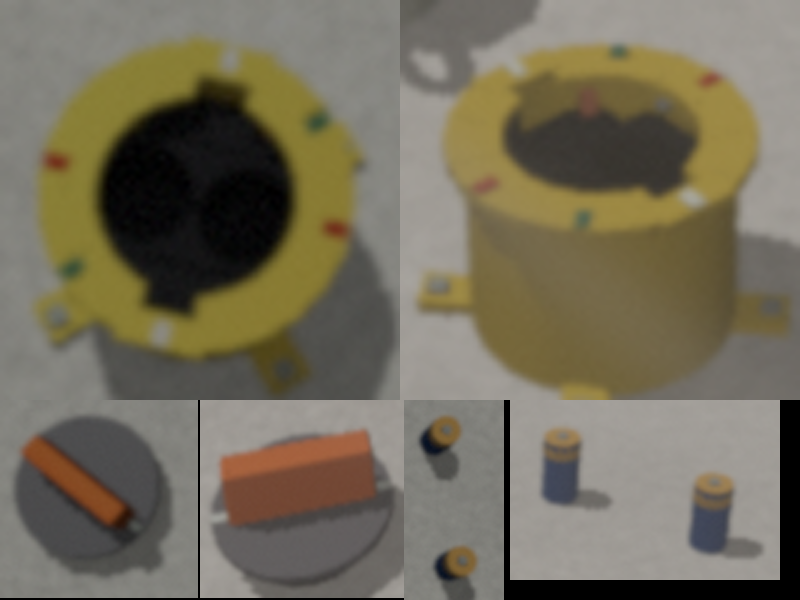

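```bash
cat > m.py <<'E'
from h import *
import pickle
S=pickle.load(open('side0.pkl','rb'));T=pickle.load(open('top0.pkl','rb'))
def cc(p,k,o,q): return ((p[0]-o[0]+.5)/k-.5+q[0],(p[1]-o[1]+.5)/k-.5+q[1])
top=dict(w1=(229,61),w2=(161,333),g1=(318,122),g2=(71,268),r1=(336,230),r2=(56,161))
sid=dict(w1=(515,67),w2=(692,197),g1=(619,51),g2=(584,218),r1=(709,79),r2=(485,185))
P={}
for k in top:
    P[k],e=tri([ray(T,cc(top[k],5,(0,0),(248,196))),ray(S,cc(sid[k],5,(400,0),(265,235)))]); print(k,np.round(P[k]*1e3,1),np.round(np.array(e)*1e3,1))
c=np.mean(list(P.values()),0); print('c',c)
for k,o in dict(w=0,g=-45,r=-90).items():
    d=P[k+'1']-P[k+'2']; print(k,np.degrees(np.arctan2(d[1],d[0]))-o, np.linalg.norm(d)*500)
for a,b in [((445,431),(563,436)),((461,561),(714,483))]:
    x,e=tri([ray(T,cc(a,2,(404,400),(420,190))),ray(S,cc(b,3,(510,400),(345,190)))]);print('cell',np.round(x*1e3,1),np.round(np.array(e)*1e3,1))
L=[]
for a,b in [((38,436),(365,431)),((24,453),(220,458)),((117,528),(228,473)),((133,514),(373,445))]:
    L.append((cc(a,3,(0,400),(120,240)),cc(b,3,(200,400),(192,355))))
# masks
for n,s,(x,y,w,h) in(('top',T,(120,240,66,66)),('side',S,(192,355,68,66))):
    im=s['img'][y:y+h,x:x+w].astype(int); m=((im[...,2]-im[...,0])>60).astype(np.uint8)
    cs=max(cv2.findContours(m,0,1)[0],key=cv2.contourArea); r=cv2.minAreaRect(cs+np.array([x,y])); print(n,r)
E
python3 m.py
```

```text
w1 [588.   45.2  77.1] [1.1 1.1]
w2 [496.9  65.5  76.8] [0.5 0.5]
g1 [567.5  15.1  76.2] [0.3 0.3]
g2 [517.5  95.   76.7] [0.2 0.2]
r1 [532.1   9.2  76.3] [1. 1.]
r2 [553.2 101.   76.6] [0.6 0.6]
c [0.54252621 0.05515251 0.07661311]
w -12.562450917710741 46.67049904313987
g -12.951931737921726 47.0961611278965
r -12.929512371526513 47.079975043789744
cell [ 602.8 -206.8   49.4] [0.7 0.7]
cell [ 491.  -217.6   48.2] [0.8 0.8]
top ((144.0487823486328, 266.43902587890625), (38.10639953613281, 8.433382987976074), 38.65980911254883)
side ((224.28846740722656, 379.4422912597656), (21.376657485961914, 49.81349563598633), 78.69007110595703)
```

```bash
cat > lid.py <<'E'
from h import *
from scipy.optimize import minimize
def mask(s,x,y,w,h):
    im=s['img'].astype(int); m=np.zeros((480,640)); q=np.clip(((im[...,2]-im[...,0])-30)/50.,0,1); m[y:y+h,x:x+w]=q[y:y+h,x:x+w]; return m
def box(p):
    x,y,yaw,z=p; c,s_=np.cos(yaw),np.sin(yaw)
    return [[x+c*a-s_*b,y+s_*a+c*b,z+h] for a in(-.033,.033) for b in(-.007,.007) for h in(.021,.053)]
def sil(s,p):
    q=cv2.convexHull((proj(s,box(p))).astype(np.float32)); m=np.zeros((480*4,640*4),np.uint8)
    cv2.fillConvexPoly(m,np.round((q+.5)*4-.5).astype(np.int32),255); return cv2.resize(m,(640,480),interpolation=cv2.INTER_AREA)/255.
def fit(views,p0):
    sc=np.array([.005,.005,.1,.003])
    f=lambda v:sum(np.abs(sil(s,p0+v*sc)-m).sum() for s,m in views)
    best=min((minimize(f,v0,method='Nelder-Mead',options=dict(initial_simplex=np.vstack([v0,v0+np.eye(4)]))) for v0 in (np.zeros(4),np.array([0.3,-.3,.5,0]))),key=lambda r:r.fun)
    return p0+best.x*sc,best.fun
E
python3 - <<'E'
from lid import *; import pickle
S=pickle.load(open('side0.pkl','rb'));T=pickle.load(open('top0.pkl','rb'))
x0=atz(T,(144,266.5),.045); print(x0)
for yw in(0.65,-.65,.9):
    p,f=fit([(T,mask(T,120,240,66,66)),(S,mask(S,192,355,68,66))],np.array([x0[0],x0[1],yw,0])); print(np.round(p*1e3,1),np.degrees(p[2]),f)
E
```

```text
[0.49016091 0.29108302 0.045     ]
[489.6 290.7 936.6   1.6] 53.66499579930362 500.7878431372549
[490.4 290.3 925.   -0. ] 52.998102275907435 497.7705882352941
[4.903e+02 2.917e+02 9.431e+02 6.000e-01] 54.03428874691612 496.74392156862746
```

```bash
cat > go.py <<'E'
import sys
from h import *
# usage: x y z(mm) [az deg of tool x]
def go(x,y,z,az=None):
    o=ctrl.observe(); R=np.array(o['eef_rot']); d=R.T@(np.array([x,y,z])-np.array(o['ee_pos'])*1e3)
    a=np.degrees(np.arctan2(R[1,0],R[0,0])); r=[0,0,0]
    if az is not None:
        t=np.radians((a-az+180)%360-180); r=[0,t,0]
    print('pos',np.round(np.array(o['ee_pos'])*1e3,1),'az',round(a,2),'tilt',np.round(R[:,1],4),'shift',np.round(d,1),'turn',np.round(r,3),'t',round(o['clock'],2),'w',round(o['gripper_width'],3),'j',np.round(o['joints'],2))
if __name__=='__main__': go(*map(float,sys.argv[1:]))
E
python3 go.py 491 -218 110
python3 - <<'E'
from lid import *; import pickle
S=pickle.load(open('side0.pkl','rb'));T=pickle.load(open('top0.pkl','rb'))
p=[.4902,.2908,np.radians(53.5),.0005]
out=[]
for s,(x,y,w,h) in((T,(120,240,66,66)),(S,(192,355,68,66))):
    im=cv2.resize(s['img'][y:y+h,x:x+w],None,fx=6,fy=6,interpolation=cv2.INTER_CUBIC)
    q=(proj(s,box(p))-[x,y]+.5)*6-.5
    cv2.polylines(im,[cv2.convexHull(np.round(q).astype(np.int32))],1,(0,255,0)); out.append(im[:396,:396])
    m=mask(s,x,y,w,h); print(m.sum(),sil(s,p).sum(),np.abs(m-sil(s,p)).sum())
cv2.imwrite('pics/l.png',np.hstack(out))
E
```

```text
pos [ 246.  -574.2  249.8] az -66.81 tilt [-4.0e-04  1.1e-03 -1.0e+00] shift [-230.8  140.   365.4] turn [0 0 0] t 0.1 w 1.0 j [-1.26  0.49  1.35 -0.    1.3  -0.1 ]
332.44 436.9450980392157 104.5286274509804
870.3399999999999 1276.9098039215687 406.5698039215686
```

View pics/l.png

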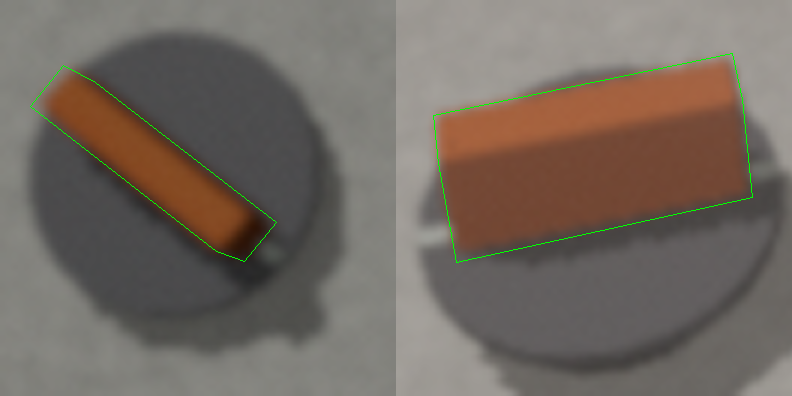

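Overlay: the fitted bar outline matches the lid's orange bar in both views to about 1–2 px. Moving to the nearer cell.

Call:
{"op": "apply_moves", "data": {
  "moves": [
    [1,-15,9,24,0,0,0],
    [1,-31,19,49,0,0,0],
    [1,-46,28,73,0,0,0],
    [1,-62,37,97,0,0,0],
    [1,-77,47,122,0,0,0]
  ],
  "newtons": 30
}}

```text
clock: 0.52
ee_pos: [0.3283, -0.4544, 0.2028]
eef_rot: [[0.394, -0.0, 0.919], [-0.919, 0.0, 0.394], [-0.0, -1.0, -0.0]]
force: [0.0, -0.8, 0.4]
gripper_width: 1.003
```

Call:
{"op": "apply_moves", "data": {
  "moves": [
    [1,-15,9,24,0,0,0],
    [1,-31,19,49,0,0,0],
    [1,-46,28,73,0,0,0],
    [1,-62,37,97,0,0,0],
    [1,-77,47,122,0,0,0]
  ]
}}

```text
clock: 0.93
ee_pos: [0.4102, -0.3355, 0.1558]
eef_rot: [[0.394, -0.0, 0.919], [-0.919, 0.0, 0.394], [-0.0, -1.0, -0.0]]
force: [0.5, 0.1, 0.2]
gripper_width: 1.002
```

Call:
{"op": "apply_moves", "data": {
  "moves": [
    [1,-20,11,30,0,0,0],
    [1,-40,22,60,0,0,0],
    [1,-60,33,90,0,0,0],
    [1,-77,46,121,0,0,0],
    [1,-77,46,121,0,0,0]
  ]
}}

```text
clock: 1.35
ee_pos: [0.4924, -0.2136, 0.1082]
eef_rot: [[0.397, -0.002, 0.918], [-0.918, 0.002, 0.397], [-0.003, -1.0, -0.001]]
force: [-1.9, 0.3, -0.4]
gripper_width: 1.001
```

```bash
python3 go.py 491 -218 48; python3 -c "
from h import *
a=snap('side','pics/a.png')['img'];b=snap('top','pics/b.png')['img']
f=lambda i,x,y:cv2.resize(i[y:y+130,x:x+130],None,fx=3,fy=3,interpolation=2)
cv2.imwrite('pics/v1.png',np.hstack([f(a,350,150),f(b,380,200)]))"
```

```text
pos [ 492.4 -213.6  108.2] az -66.61 tilt [-0.0018  0.0022 -1.    ] shift [ 3.6 60.2 -3. ] turn [0 0 0] t 1.35 w 1.001 j [-0.52  0.56  1.71  0.    0.87  0.64]
```

View pics/v1.png

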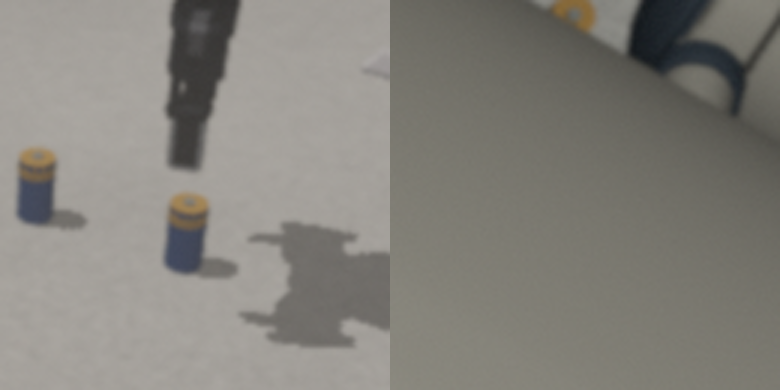

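Side view: the open jaws hang directly above the near cell. The arm blocks the top view. Descending to grip.

Call:
{"op": "apply_moves", "data": {
  "moves": [
    [1,0,0,0,0,0,0],
    [1,0,20,0,0,0,0],
    [1,0,40,0,0,0,0],
    [1,0,55,0,0,0,0],
    [1,0,62,0,0,0,0]
  ]
}}

```text
clock: 1.87
ee_pos: [0.4896, -0.2193, 0.0471]
eef_rot: [[0.392, -0.001, 0.92], [-0.92, 0.001, 0.392], [-0.001, -1.0, -0.001]]
force: [-0.5, 1.2, -0.9]
gripper_width: 1.0
```

Call:
{"op": "apply_moves", "data": {
  "moves": [
    [1,0,0,0,0,0,0],
    [0.2,0,0,0,0,0,0],
    [0.2,0,0,0,0,0,0],
    [0.2,0,0,0,0,0,0],
    [0.2,0,0,0,0,0,0]
  ],
  "newtons": 20
}}

```text
clock: 2.28
ee_pos: [0.491, -0.2187, 0.0491]
eef_rot: [[0.394, 0.001, 0.919], [-0.919, -0.001, 0.394], [0.001, -1.0, 0.001]]
force: [-0.3, -0.8, -0.6]
gripper_width: 0.456
```

Call:
{"op": "apply_moves", "data": {
  "moves": [
    [0.2,0,0,0,0,0,0],
    [0.2,0,0,0,0,0,0],
    [0.2,0,0,0,0,0,0],
    [0.2,0,0,0,0,0,0],
    [0.2,0,0,0,0,0,0]
  ]
}}

```text
clock: 2.7
ee_pos: [0.491, -0.2186, 0.0488]
eef_rot: [[0.394, 0.001, 0.919], [-0.919, -0.001, 0.394], [0.001, -1.0, 0.001]]
force: [-1.1, -0.2, 7.0]
gripper_width: 0.291
```

```bash
python3 go.py 491 -218 48
```

```text
pos [ 491.  -218.6   48.8] az -66.8 tilt [ 8.e-04 -5.e-04 -1.e+00] shift [-0.5  0.8  0.2] turn [0 0 0] t 2.7 w 0.291 j [-0.53  0.66  1.75 -0.    0.73  0.64]
```

Call:
{"op": "apply_moves", "data": {
  "moves": [
    [0.2,0,0,0,0,0,0],
    [0.2,0,-15,0,0,0,0],
    [0.2,0,-50,0,0,0,0],
    [0.2,0,-85,0,0,0,0],
    [0.2,-15,-110,10,0,0,0]
  ],
  "newtons": 50
}}

```text
clock: 3.12
ee_pos: [0.4944, -0.2026, 0.1609]
eef_rot: [[0.393, 0.002, 0.92], [-0.92, -0.002, 0.393], [0.002, -1.0, 0.001]]
force: [0.6, -0.7, -0.6]
gripper_width: 0.279
```

Call:
{"op": "apply_moves", "data": {
  "moves": [
    [0.2,-28,-10,18,0,0,0],
    [0.2,-56,-20,37,0,0,0],
    [0.2,-84,-30,56,0,0,0],
    [0.2,-112,-40,74,0,0,0],
    [0.2,-140,-40,93,0,0,0]
  ]
}}

```text
clock: 3.53
ee_pos: [0.5249, -0.0339, 0.2002]
eef_rot: [[0.394, 0.003, 0.919], [-0.919, -0.0, 0.394], [0.001, -1.0, 0.002]]
force: [1.8, -0.2, -0.8]
gripper_width: 0.28
```

Call:
{"op": "apply_moves", "data": {
  "moves": [
    [0.2,-25,0,16,0,0,0],
    [0.2,-45,0,30,0,0,0],
    [0.2,-57,0,38,0,0,0],
    [0.2,-62,5,42,0,0,0],
    [0.2,-62,15,42,0,0,0]
  ]
}}

```text
clock: 3.95
ee_pos: [0.5392, 0.0391, 0.1835]
eef_rot: [[0.395, 0.002, 0.919], [-0.919, 0.0, 0.395], [0.001, -1.0, 0.002]]
force: [1.1, -0.4, -0.5]
gripper_width: 0.281
```

Call:
{"op": "apply_moves", "data": {
  "moves": [
    [0.2,0,0,0,0,0,0],
    [0.2,0,0,0,0,0,0],
    [0.2,0,0,0,0,0,0],
    [0.2,0,0,0,0,0,0],
    [0.2,0,0,0,0,0,0]
  ]
}}

```text
clock: 4.37
ee_pos: [0.5386, 0.0376, 0.1835]
eef_rot: [[0.393, 0.0, 0.92], [-0.92, -0.0, 0.393], [0.0, -1.0, 0.0]]
force: [-0.0, -0.5, -0.8]
gripper_width: 0.284
```

```bash
python3 go.py 538.6 38.1 130
cat > v.py <<'E'
import sys
from h import *
import pickle
n,sx,sy,tx,ty=sys.argv[1],*map(int,sys.argv[2:6])
a=snap('side','pics/%ss.png'%n);b=snap('top','pics/%st.png'%n); pickle.dump((a,b),open(n+'.pkl','wb'))
f=lambda i,x,y:cv2.resize(i['img'][y:y+150,x:x+100],None,fx=4,fy=4,interpolation=2)
cv2.imwrite('pics/%s.png'%n,np.hstack([f(a,sx,sy),f(b,tx,ty)]))
E
python3 v.py v2 255 170 240 140
```

```text
pos [538.6  37.6 183.5] az -66.86 tilt [ 3.e-04 -0.e+00 -1.e+00] shift [-0.5 53.5  0.2] turn [0 0 0] t 4.37 w 0.284 j [-0.04  0.45  1.64 -0.    1.05  1.13]
```

View pics/v2.png

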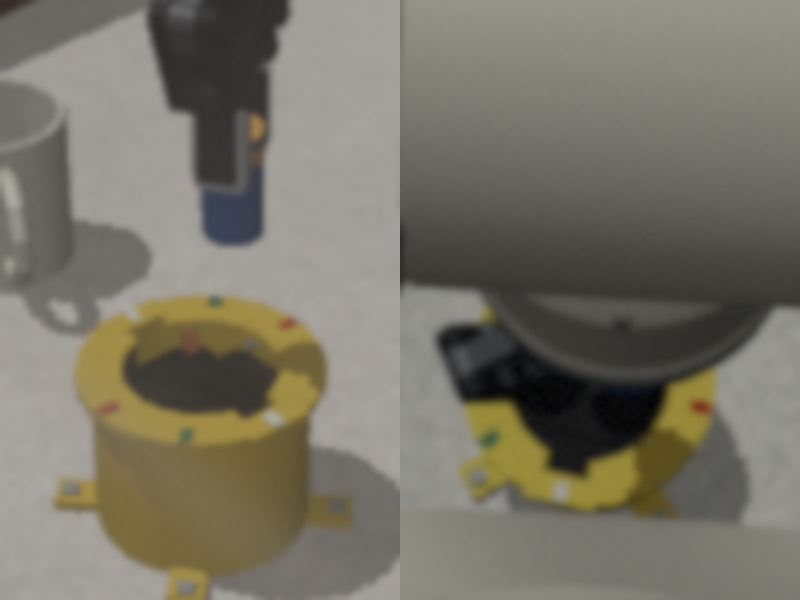

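The side view shows the gripped cell hanging upright above the mouth: its blue body spans crop x 201–263 and its bottom is at y 244. I'll compare that with the predicted outline.

```bash
cat > cyl.py <<'E'
from h import *
import pickle
def cyl(s,x,y,z,off,r=13):
    t=np.linspace(0,2*np.pi,60); P=np.array([[x+r*np.cos(a),y+r*np.sin(a),z+h] for a in t for h in(0,25)])/1e3
    q=(proj(s,P)-off+.5)*4-.5; b=(proj(s,np.array([[x,y,z]])/1e3)-off+.5)*4-.5
    print('x',q[:,0].min().round(1),q[:,0].max().round(1),'ybot',q[:,1].max().round(1),'ctr',b.round(1))
E
python3 - <<'E'
from cyl import *
a,b=pickle.load(open('v2.pkl','rb'))
for z in(133,135,137): cyl(a,538.6,37.6,z,np.array([255,170]))
im=a['img'][170:320,255:355].astype(int); 
for r in(50,54,57): print([(c,int(im[r,c,0]-im[r,c,2])) for c in range(46,70)])
print([int(im[r,58,0]-im[r,58,2]) for r in range(54,66)])
P=np.array([[538.6,37.6,135],[551.6,37.6,135],[538.6,50.6,135]])/1e3; print(((proj(a,P)-[255,170]+.5)*4-.5).round(1))
E
```

```text
x 202.1 267.8 ybot 251.9 ctr [[235.3 234.3]]
x 202.0 267.8 ybot 247.7 ctr [[235.3 230.1]]
x 201.9 267.8 ybot 243.5 ctr [[235.2 225.9]]
[(46, -9), (47, -9), (48, -9), (49, -3), (50, 9), (51, 22), (52, 27), (53, 26), (54, 25), (55, 24), (56, 24), (57, 25), (58, 24), (59, 23), (60, 22), (61, 22), (62, 20), (63, 19), (64, 15), (65, 2), (66, -7), (67, -9), (68, -9), (69, -9)]
[(46, -9), (47, -9), (48, -9), (49, -8), (50, 1), (51, 20), (52, 28), (53, 28), (54, 26), (55, 26), (56, 25), (57, 24), (58, 24), (59, 24), (60, 22), (61, 22), (62, 21), (63, 17), (64, 13), (65, 0), (66, -7), (67, -10), (68, -9), (69, -10)]
[(46, -9), (47, -9), (48, -9), (49, -8), (50, 1), (51, 16), (52, 27), (53, 28), (54, 27), (55, 27), (56, 26), (57, 24), (58, 24), (59, 23), (60, 22), (61, 21), (62, 19), (63, 17), (64, 14), (65, 1), (66, -7), (67, -10), (68, -9), (69, -9)]
[24, 23, 24, 24, 24, 24, 19, 1, -8, -10, -9, -10]
[[235.3 230.1]
 [210.1 219.5]
 [215.  244. ]]
```

Call:
{"op": "apply_moves", "data": {
  "moves": [
    [0.2,0,15,-1,0,0,0],
    [0.2,0,30,-1,0,0,0],
    [0.2,0,45,-1,0,0,0],
    [0.2,0,55,-1,0,0,0],
    [0.2,0,58,-1,0,0,0]
  ]
}}

```text
clock: 4.88
ee_pos: [0.5369, 0.0377, 0.124]
eef_rot: [[0.394, -0.002, 0.919], [-0.919, 0.0, 0.394], [-0.001, -1.0, -0.002]]
force: [-0.5, 0.0, -0.4]
gripper_width: 0.285
```

Call:
{"op": "apply_moves", "data": {
  "moves": [
    [0.2,0,6,0,0,0,0],
    [0.2,0,12,0,0,0,0],
    [0.2,0,17,0,0,0,0],
    [0.2,0,21,0,0,0,0],
    [0.2,0,25,0,0,0,0]
  ]
}}

```text
clock: 5.3
ee_pos: [0.5377, 0.0378, 0.1001]
eef_rot: [[0.394, 0.0, 0.919], [-0.919, -0.0, 0.394], [0.0, -1.0, 0.0]]
force: [-0.2, 0.4, -0.1]
gripper_width: 0.284
```

```bash
python3 go.py 538.6 38.1 98; python3 v.py v3 255 170 240 140
```

```text
pos [537.7  37.8 100.1] az -66.81 tilt [ 2.e-04 -0.e+00 -1.e+00] shift [0.1 2.1 1. ] turn [0 0 0] t 5.3 w 0.284 j [-0.04  0.57  1.72  0.    0.85  1.13]
```

View pics/v3.png

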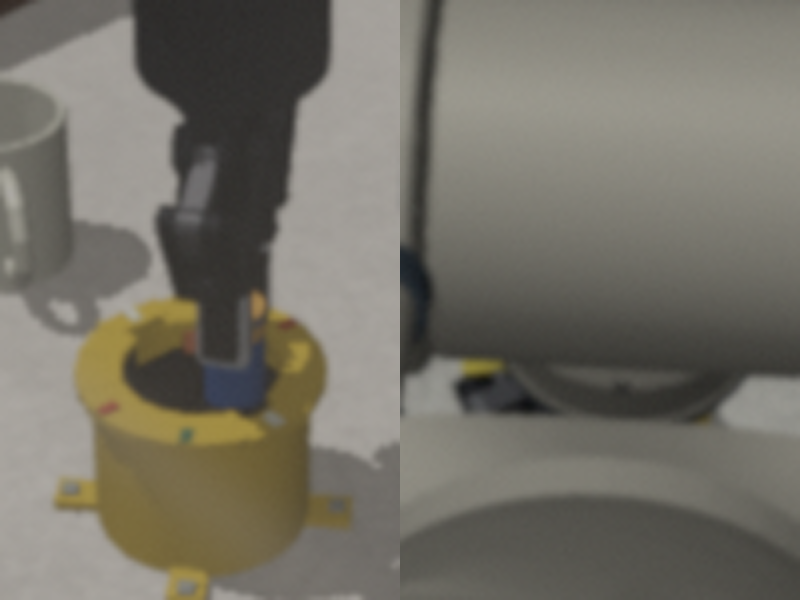

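The side view shows the cell inside the mouth with no contact force, its bottom about at the bore mouth. I'll lower it slightly and check the force.

Call:
{"op": "apply_moves", "data": {
  "moves": [
    [0.2,0,1,0,0,0,0],
    [0.2,0,2,0,0,0,0],
    [0.2,0,3,0,0,0,0],
    [0.2,0,3,0,0,0,0],
    [0.2,0,3,0,0,0,0]
  ]
}}

```text
clock: 5.82
ee_pos: [0.5376, 0.0378, 0.0973]
eef_rot: [[0.394, 0.0, 0.919], [-0.919, 0.0, 0.394], [0.0, -1.0, 0.0]]
force: [0.6, -0.3, -0.3]
gripper_width: 0.281
```

Call:
{"op": "apply_moves", "data": {
  "moves": [
    [0.45,0,0,0,0,0,0],
    [0.45,0,0,0,0,0,0],
    [0.45,0,0,0,0,0,0],
    [0.45,0,0,0,0,0,0],
    [0.45,0,0,0,0,0,0]
  ]
}}

```text
clock: 6.23
ee_pos: [0.5376, 0.0378, 0.0973]
eef_rot: [[0.394, 0.0, 0.919], [-0.919, 0.0, 0.394], [0.0, -1.0, 0.0]]
force: [0.2, 0.4, -1.3]
gripper_width: 0.45
```

Call:
{"op": "apply_moves", "data": {
  "moves": [
    [0.6,0,-5,0,0,0,0],
    [0.8,0,-20,0,0,0,0],
    [1,0,-45,0,0,0,0],
    [1,0,-70,0,0,0,0],
    [1,0,-100,0,0,0,0]
  ]
}}

```text
clock: 6.65
ee_pos: [0.5369, 0.0378, 0.198]
eef_rot: [[0.394, -0.002, 0.919], [-0.919, 0.0, 0.394], [-0.001, -1.0, -0.001]]
force: [1.2, 0.2, -0.4]
gripper_width: 0.998
```

```bash
python3 go.py 603 -207 110 -66.8
```

```text
pos [536.9  37.8 198. ] az -66.81 tilt [-1.7e-03  1.0e-04 -1.0e+00] shift [251.1  87.9 -35.5] turn [ 0. -0.  0.] t 6.65 w 0.998 j [-0.04  0.43  1.62 -0.    1.09  1.13]
```

Call:
{"op": "apply_moves", "data": {
  "moves": [
    [1,36,5,-5,0,0,0],
    [1,72,10,-10,0,0,0],
    [1,108,20,-15,0,0,0],
    [1,144,30,-20,0,0,0],
    [1,180,40,-25,0,0,0]
  ]
}}

```text
clock: 7.07
ee_pos: [0.5857, -0.1393, 0.1575]
eef_rot: [[0.394, 0.001, 0.919], [-0.919, -0.0, 0.394], [0.0, -1.0, 0.0]]
force: [1.7, -0.6, 0.9]
gripper_width: 0.998
```

Call:
{"op": "apply_moves", "data": {
  "moves": [
    [1,30,15,-4,0,0,0],
    [1,55,30,-8,0,0,0],
    [1,66,42,-10,0,0,0],
    [1,71,47,-10,0,0,0],
    [1,71,47,-10,0,0,0]
  ]
}}

```text
clock: 7.48
ee_pos: [0.6038, -0.2068, 0.1092]
eef_rot: [[0.393, -0.002, 0.92], [-0.92, 0.001, 0.393], [-0.001, -1.0, -0.001]]
force: [-0.8, 0.4, 0.1]
gripper_width: 0.996
```

```bash
python3 go.py 603 -207 48; python3 v.py v4 300 150 270 180
```

```text
pos [ 603.8 -206.8  109.2] az -66.86 tilt [-1.7e-03  9.0e-04 -1.0e+00] shift [-0.  61.2 -0.7] turn [0 0 0] t 7.48 w 0.996 j [-0.42  0.67  1.45  0.    1.03  0.74]
```

View pics/v4.png

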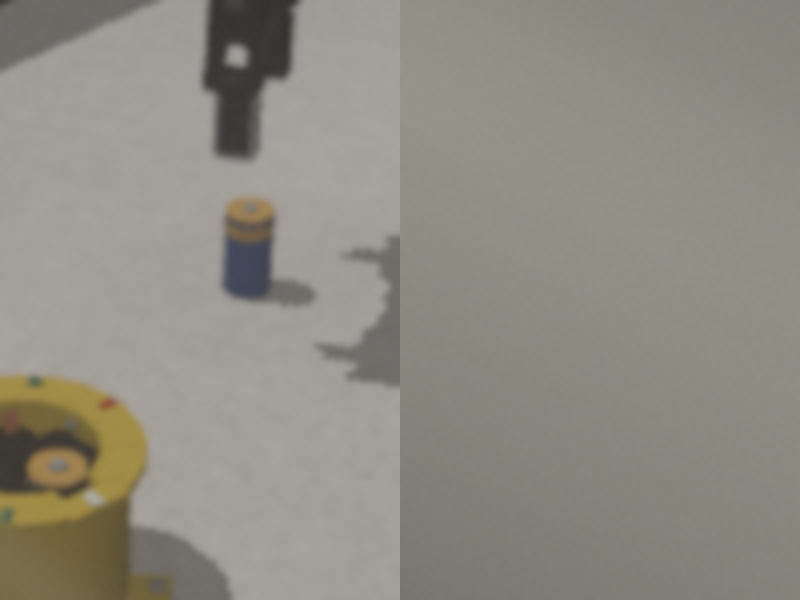

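The first cell sits flush and upright in its bore (crop 58,466). The open jaw's centre shows slightly left of the second cell (237 against 249), so I'll check the projection before descending.

Run:
```python
from h import *; import pickle
a,_=pickle.load(open('v4.pkl','rb')); S=pickle.load(open('side0.pkl','rb'))
u=np.array([.394,-.919,0]);w=np.array([.919,.394,0])
# 2 tips, edges +-11 along w
c=np.array([603.8,-206.8,95.])
for k in(-42,42): print('v4',k,[((proj(a,(c+k*u+e*w)/1e3)-[300,150]+.5)*4-.5).round(1).tolist() for e in(-11,11)])
c=np.array([491.5,-216,95.])
for k in(-42,42): print('v1',k,[((proj(a,(c+k*u+e*w)/1e3)-[350,150]+.5)*3-.5).round(1).tolist() for e in(-11,11)])
for p,o,kk in(([603,-207,50],[300,150],4),([491,-217.6,50],[350,150],3)): print(((proj(a,np.array(p)/1e3)-o+.5)*kk-.5).round(1))
```

```text
v4 -42 [[[261.3, 170.4]], [[216.9, 165.0]]]
v4 42 [[[290.8, 95.1]], [[249.0, 90.3]]]
v1 -42 [[[206.5, 175.7]], [[170.5, 171.2]]]
v1 42 [[[219.3, 113.1]], [[185.6, 109.2]]]
[[252.3 207. ]]
[[190.5 200.7]]
```

Call:
{"op": "apply_moves", "data": {
  "moves": [
    [1,0,20,0,0,0,0],
    [1,0,40,0,0,0,0],
    [1,0,55,0,0,0,0],
    [1,0,62,0,0,0,0],
    [1,0,62,0,0,0,0]
  ]
}}

```text
clock: 8.0
ee_pos: [0.6038, -0.2054, 0.0478]
eef_rot: [[0.395, -0.001, 0.919], [-0.919, 0.001, 0.395], [-0.001, -1.0, -0.001]]
force: [-0.8, -0.5, 0.7]
gripper_width: 0.999
```

Call:
{"op": "apply_moves", "data": {
  "moves": [
    [0.2,0,0,0,0,0,0],
    [0.2,0,0,0,0,0,0],
    [0.2,0,0,0,0,0,0],
    [0.2,0,0,0,0,0,0],
    [0.2,0,0,0,0,0,0]
  ],
  "newtons": 20
}}

```text
clock: 8.42
ee_pos: [0.6045, -0.2069, 0.0489]
eef_rot: [[0.394, 0.001, 0.919], [-0.919, -0.0, 0.394], [0.001, -1.0, 0.001]]
force: [0.4, 0.5, 1.5]
gripper_width: 0.299
```

Call:
{"op": "apply_moves", "data": {
  "moves": [
    [0.2,0,0,0,0,0,0],
    [0.2,0,0,0,0,0,0],
    [0.2,0,0,0,0,0,0],
    [0.2,0,0,0,0,0,0],
    [0.2,0,0,0,0,0,0]
  ]
}}

```text
clock: 8.83
ee_pos: [0.6046, -0.207, 0.0488]
eef_rot: [[0.394, 0.001, 0.919], [-0.919, -0.0, 0.394], [0.001, -1.0, 0.001]]
force: [0.3, -0.6, 5.7]
gripper_width: 0.295
```

```bash
python3 go.py 546.4 72.3 185
```

```text
pos [ 604.6 -207.    48.8] az -66.81 tilt [ 9.e-04 -4.e-04 -1.e+00] shift [-279.5 -136.4   56.5] turn [0 0 0] t 8.83 w 0.295 j [-0.42  0.75  1.49  0.    0.91  0.74]
```

Call:
{"op": "apply_moves", "data": {
  "moves": [
    [0.2,0,0,0,0,0,0],
    [0.2,0,-20,0,0,0,0],
    [0.2,0,-55,0,0,0,0],
    [0.2,0,-90,0,0,0,0],
    [0.2,-20,-120,4,0,0,0]
  ],
  "newtons": 50
}}

```text
clock: 9.25
ee_pos: [0.6008, -0.1892, 0.1703]
eef_rot: [[0.392, 0.002, 0.92], [-0.92, -0.001, 0.392], [0.002, -1.0, 0.001]]
force: [-0.0, 0.7, -0.6]
gripper_width: 0.283
```

Call:
{"op": "apply_moves", "data": {
  "moves": [
    [0.2,-35,-8,7,0,0,0],
    [0.2,-70,-16,14,0,0,0],
    [0.2,-105,-16,21,0,0,0],
    [0.2,-140,-16,28,0,0,0],
    [0.2,-175,-16,35,0,0,0]
  ]
}}

```text
clock: 9.67
ee_pos: [0.5626, -0.0107, 0.1845]
eef_rot: [[0.393, 0.0, 0.919], [-0.919, 0.0, 0.393], [0.0, -1.0, 0.0]]
force: [2.3, 0.1, -0.5]
gripper_width: 0.286
```

Call:
{"op": "apply_moves", "data": {
  "moves": [
    [0.2,-30,0,6,0,0,0],
    [0.2,-57,0,12,0,0,0],
    [0.2,-75,0,15,0,0,0],
    [0.2,-84.5,0,17,0,0,0],
    [0.2,-84.5,0,17,0,0,0]
  ]
}}

```text
clock: 10.08
ee_pos: [0.5451, 0.0737, 0.1843]
eef_rot: [[0.396, -0.0, 0.918], [-0.918, 0.0, 0.396], [-0.0, -1.0, -0.0]]
force: [0.1, -0.0, -0.8]
gripper_width: 0.288
```

Call:
{"op": "apply_moves", "data": {
  "moves": [
    [0.2,0,0,0,0,0,0],
    [0.2,0,0,0,0,0,0],
    [0.2,0,0,0,0,0,0],
    [0.2,0,0,0,0,0,0],
    [0.2,0,0,0,0,0,0]
  ]
}}

```text
clock: 10.5
ee_pos: [0.5458, 0.0715, 0.1842]
eef_rot: [[0.393, -0.0, 0.92], [-0.92, -0.0, 0.393], [0.0, -1.0, -0.0]]
force: [-0.0, 0.2, 0.1]
gripper_width: 0.285
```

```bash
python3 go.py 546.4 72.3 100; python3 v.py v5 245 150 240 140
python3 - <<'E'
from cyl import *
a,b=pickle.load(open('v5.pkl','rb')); o=np.array(ctrl.observe()['ee_pos'])*1e3
cyl(a,o[0],o[1],o[2]-48,np.array([245,150]))
im=a['img'].astype(int); m=((im[...,0]-im[...,2])>5).astype(np.uint8); m[:, :245]=0; m[:,345:]=0; m[:150]=0;m[300:]=0
n,l,st,c=cv2.connectedComponentsWithStats(m); i=1+np.argmax(st[1:,4]); x,y,w,h,A=st[i]; print('meas x',(x-245)*4,(x+w-245)*4,'ybot',(y+h-150)*4,A)
E
```

```text
pos [545.8  71.5 184.2] az -66.86 tilt [-1.e-04 -1.e-04 -1.e+00] shift [-0.5 84.2  0.9] turn [0 0 0] t 10.5 w 0.285 j [ 0.02  0.47  1.61 -0.    1.07  1.19]
x 171.6 240.0 ybot 356.8 ctr [[206.9 338.4]]
meas x 172 236 ybot 356 217
```

Call:
{"op": "apply_moves", "data": {
  "moves": [
    [0.2,-0.3,15,0.3,0,0,0],
    [0.2,-0.3,30,0.3,0,0,0],
    [0.2,-0.3,45,0.3,0,0,0],
    [0.2,-0.3,57,0.3,0,0,0],
    [0.2,-0.3,62,0.3,0,0,0]
  ]
}}

```text
clock: 11.02
ee_pos: [0.5451, 0.0725, 0.1208]
eef_rot: [[0.394, -0.002, 0.919], [-0.919, -0.0, 0.394], [-0.001, -1.0, -0.002]]
force: [0.1, -0.7, -0.2]
gripper_width: 0.281
```

Call:
{"op": "apply_moves", "data": {
  "moves": [
    [0.2,0,5,0,0,0,0],
    [0.2,0,10,0,0,0,0],
    [0.2,0,15,0,0,0,0],
    [0.2,0,20,0,0,0,0],
    [0.2,0,24,0,0,0,0]
  ]
}}

```text
clock: 11.43
ee_pos: [0.5459, 0.0726, 0.098]
eef_rot: [[0.394, 0.0, 0.919], [-0.919, 0.0, 0.394], [0.0, -1.0, 0.0]]
force: [0.4, -0.5, -0.8]
gripper_width: 0.281
```

Call:
{"op": "apply_moves", "data": {
  "moves": [
    [0.2,0,1,0,0,0,0],
    [0.2,0,1,0,0,0,0],
    [0.2,0,1,0,0,0,0],
    [0.2,0,1,0,0,0,0],
    [0.2,0,1,0,0,0,0]
  ]
}}

```text
clock: 11.85
ee_pos: [0.546, 0.0727, 0.0975]
eef_rot: [[0.394, 0.0, 0.919], [-0.919, 0.0, 0.394], [0.0, -1.0, 0.0]]
force: [0.1, -0.8, -1.3]
gripper_width: 0.285
```

Call:
{"op": "apply_moves", "data": {
  "moves": [
    [0.45,0,0,0,0,0,0],
    [0.45,0,0,0,0,0,0],
    [0.45,0,0,0,0,0,0],
    [0.45,0,0,0,0,0,0],
    [0.45,0,0,0,0,0,0]
  ]
}}

```text
clock: 12.27
ee_pos: [0.5458, 0.0726, 0.0973]
eef_rot: [[0.394, 0.0, 0.919], [-0.919, -0.0, 0.394], [0.0, -1.0, 0.0]]
force: [-0.2, -0.0, -0.5]
gripper_width: 0.452
```

Call:
{"op": "apply_moves", "data": {
  "moves": [
    [0.6,0,-5,0,0,0,0],
    [0.8,0,-20,0,0,0,0],
    [1,0,-45,0,0,0,0],
    [1,-20,-70,3,0,0,0],
    [1,-50,-80,8,0,0,0]
  ]
}}

```text
clock: 12.68
ee_pos: [0.535, 0.1208, 0.1805]
eef_rot: [[0.391, 0.004, 0.92], [-0.92, -0.0, 0.391], [0.002, -1.0, 0.004]]
force: [1.4, -0.0, 0.8]
gripper_width: 0.997
```

Call:
{"op": "apply_moves", "data": {
  "moves": [
    [1,-35,0,5,0,-0.1,0],
    [1,-70,0,11,0,-0.2,0],
    [1,-105,0,16,0,-0.3,0],
    [1,-140,0,22,0,-0.4,0],
    [1,-172,0,26,0,-0.5,0]
  ]
}}

```text
clock: 13.1
ee_pos: [0.489, 0.292, 0.1778]
eef_rot: [[0.789, 0.001, 0.614], [-0.614, 0.0, 0.789], [0.0, -1.0, 0.001]]
force: [0.5, -0.2, 0.1]
gripper_width: 0.998
```

Call:
{"op": "apply_moves", "data": {
  "moves": [
    [1,0,20,0,0,-0.029,0],
    [1,0,40,0,0,-0.029,0],
    [1,0,50,0,0,-0.029,0],
    [1,0,50,0,0,-0.029,0],
    [1,0,50,0,0,-0.029,0]
  ]
}}

```text
clock: 13.52
ee_pos: [0.4897, 0.2898, 0.1275]
eef_rot: [[0.803, -0.001, 0.595], [-0.595, -0.0, 0.803], [-0.0, -1.0, -0.001]]
force: [-0.9, -0.6, 0.1]
gripper_width: 1.002
```

```bash
python3 go.py 490 291 44 -36.5
python3 - <<'E'
from lid import *; import pickle, lid
S=pickle.load(open('side0.pkl','rb'));T=pickle.load(open('top0.pkl','rb'))
def m2(s,x,y,w,h):
    im=s['img'].astype(float); hsv=cv2.cvtColor(s['img'],cv2.COLOR_BGR2HSV); q=np.clip((hsv[...,1].astype(float)-80)/40,0,1)*(im[...,2]-im[...,0]>8); m=np.zeros((480,640)); m[y:y+h,x:x+w]=q[y:y+h,x:x+w]; return m
mt=m2(T,120,240,66,66);ms=m2(S,192,355,68,66); print(mt.sum(),ms.sum())
for yw in(.9,.95): 
    for v in ([(T,mt),(S,ms)],[(T,mt)],[(S,ms)]):
        p,f=fit(v,np.array([.490,.291,yw,0])); print(np.round(p*1e3,1),round(np.degrees(p[2]),1),f)
E
python3 v.py v6 190 290 240 160
```

```text
pos [489.7 289.8 127.5] az -36.54 tilt [-7.e-04 -3.e-04 -1.e+00] shift [-0.4 83.5  1.3] turn [ 0.    -0.001  0.   ] t 13.52 w 1.002 j [0.43 0.56 1.62 0.   0.96 1.07]
408.67500000000007 1133.25
[4.903e+02 2.913e+02 9.104e+02 8.000e-01] 52.2 174.58186274509808
[4.900e+02 2.910e+02 9.134e+02 3.000e-01] 52.3 38.11323529411764
[493.5 289.5 921.3  -1.5] 52.8 116.47941176470587
[4.901e+02 2.909e+02 9.188e+02 7.000e-01] 52.6 178.01029411764705
[489.9 291.  908.6   1.1] 52.1 39.01127450980392
[4.915e+02 2.899e+02 8.942e+02 4.000e-01] 51.2 128.96960784313725
```

View pics/v6.png

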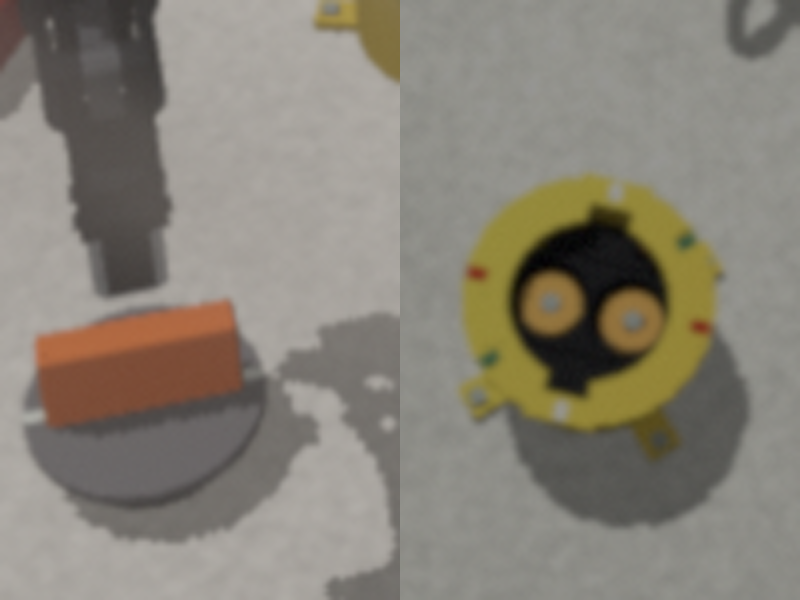

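The top view shows both cells seated brass end up at crop (550,303) and (633,320). The side view shows the jaw centred over the bar. Gripping the lid.

Call:
{"op": "apply_moves", "data": {
  "moves": [
    [1,-0.2,25,1,0,0.017,0],
    [1,-0.2,50,1,0,0.017,0],
    [1,-0.2,70,1,0,0.017,0],
    [1,-0.2,83,1,0,0.017,0],
    [1,-0.2,83,1,0,0.017,0]
  ],
  "newtons": 20
}}

```text
clock: 14.03
ee_pos: [0.4896, 0.2904, 0.0429]
eef_rot: [[0.793, -0.002, 0.609], [-0.609, -0.001, 0.793], [-0.001, -1.0, -0.002]]
force: [0.3, -1.0, 0.4]
gripper_width: 0.995
```

Call:
{"op": "apply_moves", "data": {
  "moves": [
    [0,0,0,0,0,0,0],
    [0,0,0,0,0,0,0],
    [0,0,0,0,0,0,0],
    [0,0,0,0,0,0,0],
    [0,0,0,0,0,0,0]
  ]
}}

```text
clock: 14.45
ee_pos: [0.4904, 0.2912, 0.0451]
eef_rot: [[0.794, 0.001, 0.608], [-0.608, 0.0, 0.794], [0.001, -1.0, 0.001]]
force: [0.5, 1.1, -1.0]
gripper_width: 0.299
```

Call:
{"op": "apply_moves", "data": {
  "moves": [
    [0,0,0,0,0,0,0],
    [0,0,0,0,0,0,0],
    [0,0,0,0,0,0,0],
    [0,0,0,0,0,0,0],
    [0,0,0,0,0,0,0]
  ]
}}

```text
clock: 14.87
ee_pos: [0.4903, 0.2911, 0.0449]
eef_rot: [[0.794, 0.001, 0.608], [-0.608, 0.0, 0.794], [0.0, -1.0, 0.001]]
force: [-1.1, -1.0, 7.3]
gripper_width: 0.154
```

Call:
{"op": "apply_moves", "data": {
  "moves": [
    [0,0,0,0,0,0,0],
    [0,0,0,0,0,0,0],
    [0,0,-20,0,0,0,0],
    [0,0,-50,0,0,0,0],
    [0,0,-80,0,0,0,0]
  ],
  "newtons": 90
}}

```text
clock: 15.28
ee_pos: [0.4894, 0.2907, 0.1247]
eef_rot: [[0.794, -0.002, 0.608], [-0.608, -0.001, 0.794], [-0.001, -1.0, -0.002]]
force: [1.4, 0.3, -1.7]
gripper_width: 0.144
```

```bash
python3 go.py 542.5 55.2 160 -102.8
```

```text
pos [489.4 290.7 124.7] az -37.47 tilt [-2.e-03 -9.e-04 -1.e+00] shift [ 185.4  -35.2 -154.6] turn [0.   1.14 0.  ] t 15.28 w 0.144 j [0.43 0.57 1.62 0.   0.96 1.09]
```

Call:
{"op": "apply_moves", "data": {
  "moves": [
    [0,15,-12,-12,0,0.11,0],
    [0,35,-24,-29,0,0.22,0],
    [0,55,-35,-46,0,0.34,0],
    [0,75,-35,-63,0,0.45,0],
    [0,95,-35,-79,0,0.56,0]
  ]
}}

```text
clock: 15.7
ee_pos: [0.5176, 0.1694, 0.1601]
eef_rot: [[0.344, 0.001, 0.939], [-0.939, 0.0, 0.344], [0.0, -1.0, 0.001]]
force: [-0.3, 1.2, -1.5]
gripper_width: 0.145
```

```bash
python3 go.py 542.5 55.2 160 -102.8
```

```text
pos [517.6 169.4 160.1] az -69.85 tilt [ 1.2e-03  2.0e-04 -1.0e+00] shift [ 1.158e+02  1.000e-01 -1.590e+01] turn [0.    0.575 0.   ] t 15.7 w 0.145 j [ 0.21  0.49  1.65 -0.    1.    1.43]
```

Call:
{"op": "apply_moves", "data": {
  "moves": [
    [0,27,0,-4,0,0.12,0],
    [0,54,0,-8,0,0.24,0],
    [0,81,0,-12,0,0.36,0],
    [0,104,0,-14,0,0.48,0],
    [0,115,0,-16,0,0.575,0]
  ]
}}

```text
clock: 16.12
ee_pos: [0.5432, 0.0547, 0.1594]
eef_rot: [[-0.224, 0.0, 0.975], [-0.975, -0.0, -0.224], [0.0, -1.0, 0.001]]
force: [1.0, 0.8, -2.2]
gripper_width: 0.147
```

Call:
{"op": "apply_moves", "data": {
  "moves": [
    [0,0,0,0,0,0,0],
    [0,0,0,0,0,0,0],
    [0,0,0,0,0,0,0],
    [0,0,0,0,0,0,0],
    [0,0,0,0,0,0,0]
  ]
}}

```text
clock: 16.53
ee_pos: [0.5424, 0.058, 0.1593]
eef_rot: [[-0.214, -0.0, 0.977], [-0.977, 0.0, -0.214], [-0.0, -1.0, -0.0]]
force: [0.1, 0.0, -1.3]
gripper_width: 0.147
```

```bash
python3 go.py 542.5 55.2 160 -102.8; python3 v.py v7 255 180 240 140;python3 - <<'E'
from lid import *; import pickle
a,b=pickle.load(open('v7.pkl','rb'));o=ctrl.observe();p=np.array(o['ee_pos']);z=p[2]-.045
def q(P):
    return ((proj(a,P)-[255,180]+.5)*4-.5).round(0).tolist()
yaw=np.radians(-12.8)
u=np.array([np.cos(yaw),np.sin(yaw),0]);w=np.array([-u[1],u[0],0]);c=np.array([p[0],p[1],z])
for k in(-33,33):
  for j in(-7,7): print('bar',k,j,q([c+k*u/1e3+j*w/1e3+[0,0,h] for h in(.021,.053)]))
t=np.linspace(0,6.28,90); F=((proj(a,[c+.041*np.array([np.cos(x),np.sin(x),0])+[0,0,.016] for x in t])-[255,180]+.5)*4-.5); print('flange',F.min(0),F.max(0))
E
```

```text
pos [542.4  58.  159.3] az -102.36 tilt [-1.e-04  1.e-04 -1.e+00] shift [ 2.7 -0.7  0.7] turn [0.    0.008 0.   ] t 16.53 w 0.147 j [-0.    0.49  1.65  0.    1.    1.78]
bar -33 -7 [[263.0, 237.0], [263.0, 167.0]]
bar -33 7 [[234.0, 250.0], [234.0, 180.0]]
bar 33 -7 [[160.0, 168.0], [158.0, 100.0]]
bar 33 7 [[132.0, 179.0], [130.0, 111.0]]
flange [ 92.92595342 164.06203305] [299.39338523 277.38467008]
```

View pics/v7.png

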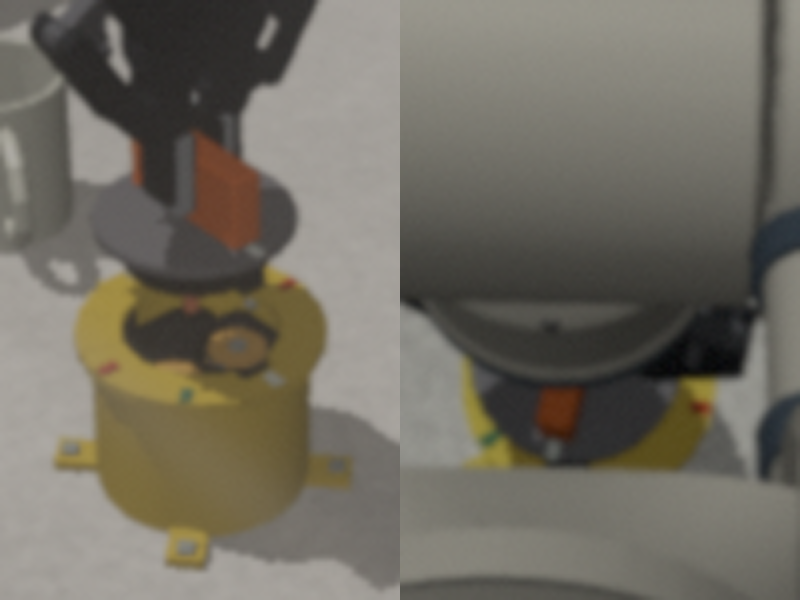

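The side view shows the lid level over the mouth, its edges at 91–299 against 93–299 predicted. I'll shift it 2.7 mm to centre it and lower it.

Call:
{"op": "apply_moves", "data": {
  "moves": [
    [0,2.7,0,0.7,0,0.008,0],
    [0,2.7,10,0.7,0,0.008,0],
    [0,2.7,20,0.7,0,0.008,0],
    [0,2.7,28,0.7,0,0.008,0],
    [0,2.7,33,0.7,0,0.008,0]
  ]
}}

```text
clock: 17.05
ee_pos: [0.542, 0.0544, 0.1246]
eef_rot: [[-0.224, -0.002, 0.975], [-0.975, 0.0, -0.224], [0.0, -1.0, -0.002]]
force: [-0.2, 0.9, -0.9]
gripper_width: 0.14
```

Call:
{"op": "apply_moves", "data": {
  "moves": [
    [0,0,0,0,0,0,0],
    [0,0,2,0,0,0,0],
    [0,0,4,0,0,0,0],
    [0,0,6,0,0,0,0],
    [0,0,8,0,0,0,0]
  ]
}}

```text
clock: 17.47
ee_pos: [0.5428, 0.0544, 0.1183]
eef_rot: [[-0.224, 0.0, 0.975], [-0.975, -0.0, -0.224], [-0.0, -1.0, 0.0]]
force: [-0.1, -0.5, -1.3]
gripper_width: 0.146
```

```bash
python3 go.py 542.5 55.2 105 -102.8
```

```text
pos [542.8  54.4 118.3] az -102.96 tilt [ 5.e-04 -0.e+00 -1.e+00] shift [-0.7 13.3 -0.5] turn [ 0.    -0.003  0.   ] t 17.47 w 0.146 j [-0.01  0.55  1.69 -0.    0.9   1.79]
```

Call:
{"op": "apply_moves", "data": {
  "moves": [
    [0,-0.7,2,-0.3,0,0,0],
    [0,-0.7,4,-0.3,0,0,0],
    [0,-0.7,6,-0.3,0,0,0],
    [0,-0.7,8,-0.3,0,0,0],
    [0,-0.7,10,-0.3,0,0,0]
  ]
}}

```text
clock: 17.88
ee_pos: [0.5426, 0.0551, 0.1081]
eef_rot: [[-0.224, 0.0, 0.975], [-0.975, 0.0, -0.224], [-0.0, -1.0, 0.0]]
force: [0.2, -0.4, -2.1]
gripper_width: 0.15
```

Call:
{"op": "apply_moves", "data": {
  "moves": [
    [0,0,1,0,0,0,0],
    [0,0,2,0,0,0,0],
    [0,0,3,0,0,0,0],
    [0,0,3.5,0,0,0,0],
    [0,0,3.5,0,0,0,0]
  ]
}}

```text
clock: 18.3
ee_pos: [0.5426, 0.0551, 0.105]
eef_rot: [[-0.224, 0.0, 0.975], [-0.975, 0.0, -0.224], [-0.0, -1.0, 0.0]]
force: [-1.8, -0.2, 4.7]
gripper_width: 0.148
```

```bash
python3 go.py 542.5 55.2 105 -102.8; python3 -c "
from h import *
o=ctrl.observe();print(np.round(o['force'],1),np.round(o['wrist_torque'],2))"
```

```text
pos [542.6  55.1 105. ] az -102.96 tilt [ 2.e-04  0.e+00 -1.e+00] shift [-0.1  0.  -0.1] turn [ 0.    -0.003  0.   ] t 18.3 w 0.148 j [-0.01  0.57  1.7   0.    0.87  1.79]
[-1.8 -0.2  4.7] [-0.04  0.31 -0.05]
```

Contact at the expected height (TCP 105 mm, 4.7 N), so the lid is fully down. Now the clockwise twist.

Call:
{"op": "apply_moves", "data": {
  "moves": [
    [0,0,0,0,0,0.08,0],
    [0,0,0,0,0,0.16,0],
    [0,0,0,0,0,0.24,0],
    [0,0,0,0,0,0.32,0],
    [0,0,0,0,0,0.4,0]
  ]
}}

```text
clock: 18.72
ee_pos: [0.5424, 0.0546, 0.1051]
eef_rot: [[-0.589, -0.0, 0.808], [-0.808, -0.001, -0.589], [0.001, -1.0, 0.0]]
force: [-3.8, -6.5, 6.9]
gripper_width: 0.145
```

```bash
python3 go.py 542.5 55.2 105 -147.8; python3 -c "
from h import *
o=ctrl.observe();print(np.round(o['force'],1),np.round(o['wrist_torque'],2))"
```

```text
pos [542.4  54.6 105.1] az -126.07 tilt [-1.e-04 -9.e-04 -1.e+00] shift [-0.5  0.1 -0.3] turn [0.    0.379 0.   ] t 18.72 w 0.145 j [-0.01  0.57  1.7  -0.    0.87  2.19]
[-3.8 -6.5  6.9] [-1.14  0.61  0.42]
```

Call:
{"op": "apply_moves", "data": {
  "moves": [
    [0,0,0,0,0,0.08,0],
    [0,0,0,0,0,0.16,0],
    [0,0,0,0,0,0.24,0],
    [0,0,0,0,0,0.32,0],
    [0,0,0,0,0,0.38,0]
  ]
}}

```text
clock: 19.13
ee_pos: [0.5423, 0.0546, 0.1051]
eef_rot: [[-0.847, -0.0, 0.532], [-0.532, -0.001, -0.847], [0.001, -1.0, 0.001]]
force: [-3.3, -5.9, 6.6]
gripper_width: 0.147
```

Call:
{"op": "apply_moves", "data": {
  "moves": [
    [0,0,0,0,0,0,0],
    [0,0,0,0,0,0,0],
    [0,0,0,0,0,0,0],
    [0,0,0,0,0,0,0],
    [0,0,0,0,0,0,0]
  ]
}}

```text
clock: 19.55
ee_pos: [0.5425, 0.0547, 0.1051]
eef_rot: [[-0.845, 0.0, 0.535], [-0.535, -0.001, -0.845], [0.0, -1.0, 0.001]]
force: [-2.7, -5.0, 4.7]
gripper_width: 0.142
```

```bash
python3 go.py 542.5 55.2 105 -147.8; python3 -c "
from h import *
o=ctrl.observe();print(np.round(o['force'],1),np.round(o['wrist_torque'],2))"; python3 v.py v8 255 180 240 140;python3 - <<'E'
from lid import *; import pickle
a,b=pickle.load(open('v8.pkl','rb'));p=[.5425,.0552,np.radians(-57.8),.06]
for s,o in((a,[255,180]),(b,[240,140])): print(((proj(s,box(p))-o+.5)*4-.5).round(0).tolist())
E
```

```text
pos [542.5  54.7 105.1] az -147.64 tilt [ 0.e+00 -7.e-04 -1.e+00] shift [-0.3  0.1 -0.4] turn [0.    0.003 0.   ] t 19.55 w 0.142 j [-0.01  0.57  1.7  -0.    0.87  2.57]
[-2.7 -5.   4.7] [-0.84  0.47  0.08]
[[209.0, 365.0], [208.0, 300.0], [175.0, 363.0], [173.0, 298.0], [228.0, 271.0], [227.0, 208.0], [195.0, 269.0], [194.0, 206.0]]
[[126.0, 433.0], [123.0, 421.0], [109.0, 404.0], [105.0, 391.0], [265.0, 350.0], [267.0, 335.0], [247.0, 321.0], [248.0, 305.0]]
```

View pics/v8.png

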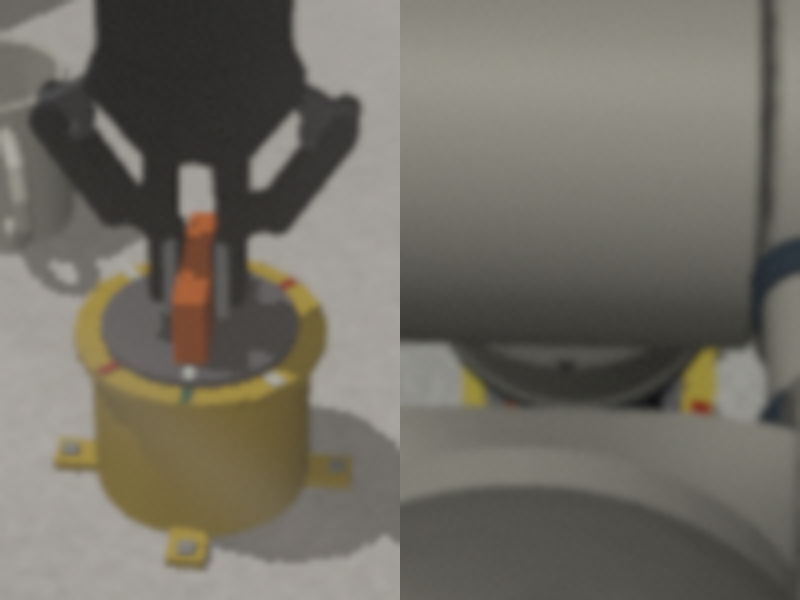

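The side view shows the lid flush on the collar. Its bar end (173–210, 363) is where I predicted it, and its white line (188,373) is in line with the green mark (185,395). One short hold to confirm it's at rest, then hand in.

Call:
{"op": "apply_moves", "data": {
  "moves": [
    [0,0,0,0,0,0.002,0],
    [0,0,0,0,0,0.002,0],
    [0,0,0,0,0,0.002,0],
    [0,0,0,0,0,0.002,0],
    [0,0,0,0,0,0.002,0]
  ]
}}

```text
clock: 20.07
ee_pos: [0.5425, 0.0547, 0.105]
eef_rot: [[-0.846, -0.0, 0.534], [-0.534, -0.001, -0.846], [0.0, -1.0, 0.001]]
force: [-1.7, -4.5, 5.4]
gripper_width: 0.148
```

```bash
python3 go.py 542.5 55.2 105 -147.8; python3 -c "
from h import *
o=ctrl.observe();print(np.round(o['force'],1),np.abs(o['joint_vel']).max())
S=cv2.imread('pics/side0.png').astype(int);a=snap('side','pics/end.png')['img'].astype(int)
for n,(x,y,w,h) in dict(radio=(80,265,125,55),mug=(228,188,35,50),whistle=(345,335,45,30),shackle=(398,280,50,30)).items(): print(n,np.abs(S-a)[y:y+h,x:x+w].mean().round(1),np.abs(S-a)[y:y+h,x:x+w].max())
print(ticket.close_job())"
```

```text
pos [542.5  54.7 105. ] az -147.75 tilt [-0.e+00 -7.e-04 -1.e+00] shift [-0.3  0.  -0.4] turn [0.    0.001 0.   ] t 20.07 w 0.148 j [-0.01  0.57  1.7  -0.    0.87  2.57]
[-1.7 -4.5  5.4] 0.0026917521712680166
radio 4.6 8
mug 3.1 31
whistle 3.5 7
shackle 27.5 50
the job is handed in; nothing more can be done
None
```

```bash
python3 -c "
import cv2,numpy as np
g=[cv2.imread(f)[270:320,388:458] for f in('pics/side0.png','pics/end.png')]
cv2.imwrite('pics/sh.png',cv2.resize(np.hstack(g),None,fx=5,fy=5))
e=[cv2.Canny(cv2.normalize(x,None,0,255,32),60,150) for x in g]; print(cv2.phaseCorrelate(*[x.astype(float) for x in e]))"
```

```text
((-0.18091222313480415, 0.17540489633510958), 0.7481140083877222)
```

View pics/sh.png

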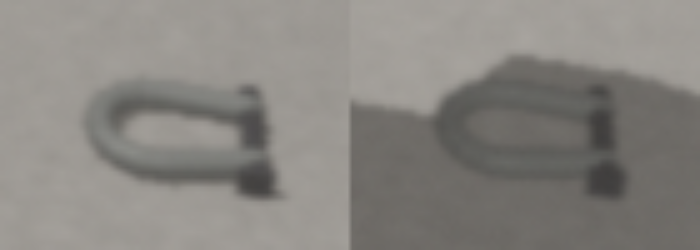

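I put both cells brass end up into the bores, lowered the lid through the slots, and twisted it clockwise to the green marks. I handed the job in at 20.1 s of robot time with the arm still gripping the lid there.

**Last checks**
- **Cells:** the top view taken before the lid went on shows both seated upright.
- **Lid height:** the tool stands at 105.0 mm, which is the fully-down height, with about 5 N of upward force on it. The flange sits flush on the collar.
- **Twist:** the jaws are at -147.75° against a target of -147.8°. The lid's white line is in line with the green mark in the side view.
- **At rest:** joint speeds are below 0.003 rad/s.
- **Bystanders:** the radio, mug and whistle look unchanged. The shackle patch differed in brightness, but only because the arm's shadow falls across it; its outline moved by less than 0.3 px.

**Left over:** a sideways force of about 5 N remained on the tool when I handed in. The arm hid the lid from the top camera at the end, so the final angle rests on the side view and the arm's own readings.

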